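# Reset a microscope boom on its flat and lock the setscrew

## Task

The boom of the microscope stand has slipped round in its clamp: push its pin upright again, so that the flat on the bar faces the setscrew. Then seat the red T-handle hex key in the setscrew and tighten it clockwise onto the flat, to about 0.25 newton metres (never over 0.4, and never hard against the round of the bar). Put the key back in its stand and leave the other things on the table alone.

Things in the scene. Friction and masses are not known exactly. Their poses are not given: they have to be found in the camera images.
- boom: Level steel bar, 30 mm across, in the white clamp block; a flat 9 mm wide, 0.7 mm deep, is milled along it. Origin on its axis under the setscrew, 115 mm above the table; y along the bar to the pin, z square to the flat and along the pin. Turns on its axis against 0.22 N m of friction and stays put; starts 0.5 to 0.9 rad round +y from right. Right: z straight up, flat facing the screw.
- pin_mid (a point): Middle of the upright steel pin, 16 mm across, on the boom's end hub (hub 40 mm across, 44 mm long), 170 mm along the bar from the setscrew. It lies 60 mm from the bar's axis along the boom's z; the pin's free end is at 85 mm. Axes as the boom's. Once the pin is within about 0.1 rad of upright, the screw squares the bar itself as it tightens.
- screw_mouth (a point): Setscrew's top centre, 150 mm up, in the clamp block (66 by 60 mm, top at 148 mm). Fixed to the stand: z up, y along the bar to the pin. Screw 16 mm across with a hexagon socket 8 mm across flats, 12 mm deep. Its hexagon's angle is unknown: press lightly (3 N; over 8 N the key skids off), and if it stops 3 mm down ease off, turn a little and retry till it drops in (play 10 degrees each way).
- bearing: The setscrew's bearing on the bar, hidden in the block (its position is of no use). The screw goes down 2 mm per turn clockwise, against about 0.1 N m of thread friction. With the flat facing it, it turns 2.5 to 3.4 rad before it bears on the flat (off the flat it stops on the round after 0.35 to 1.25 rad); then 0.25 N m is reached within about half a rad. It stays tight when let go.
- key_grip (a point): Middle of the red cross grip of the T-handle hex key: 80 mm long (its x), 14 mm wide (y), 22 mm high (z). The key stands upright in its wooden stand; its tip is 99 mm below this point. Below the grip a red neck 12 mm across, then a red collar 22 mm across and 8 mm high that ends 33 mm below this point, then the steel hexagon blade, 8 mm across flats, 66 mm long. About 110 g.
- key_tip (a point): Lower end of the key's blade, on its axis; z up the blade, x along the cross grip. The last 3 mm are a pilot 5 mm across; the hexagon begins above it. Turned while pressed, the key drags the screw round with it. Fully home in the screw it lies 12 mm below the screw's top.
- key_hole (a point): Centre of the mouth of the key's round hole, 12 mm across, right through the fixed wooden key stand (62 by 116 mm, 66 mm high); z up. With the key home its collar rests on the stand and the tip is at table level. Three short bent keys stand in the block 46 to 70 mm from the hole, up to 22 mm above it.
- petri: Clear petri dish, 90 mm across, 14 mm high, on the table; origin under its centre. Bystander.
- magnifier: Green hand magnifier, 170 mm long, lying on the table; origin under the centre of its lens, handle to its -x. Bystander.
- slidebox: Blue box of microscope slides, 85 by 110 by 34 mm, on the table; origin under its centre. Bystander.
There are look-alikes about, which are no part of the job. Several things look just like the part that bears key_hole: the one meant starts farthest to the robot's right.

How it is judged:
By the outcome, as a careful person would: the job done as asked, in the order asked, and still so for the second after the job is handed in, with the robot touching nothing.
It also fails if it takes over 72 s, if anything falls off the work surface, if the arm or the gripper's body presses on something with over 40 N, if the wrist force passes 120 N, or if a joint passes its speed limit or range.

## Robot

A 6-joint arm with a two-finger parallel gripper is mounted at the origin on the work surface. World frame = base frame: x ahead of the robot, y to its left, z up, the work surface at z = 0. Lengths are in mm, angles in degrees, forces in N, time in s.
With the tool pointing down it reaches from about 350 to 850 mm from the base axis. Payload 8.1 kg.
Tool frame: the origin (TCP) lies midway between the tips of the shut fingers; the grasp point (between the pads) lies 19 mm behind it; z points along the fingers, y is the direction in which the jaws open and shut (so a half turn about z gives the same grasp; the last joint's range is limited). The gripper opens to 85 mm and grips with 20 to 120 N. Pads are 22 mm wide; open, the fingers measure 114 mm over their backs; the gripper's body (76 mm by 85 mm) begins 54 mm behind the grasp point. The pads swing forward as they close: fully open they stand 13 mm farther back than shut.
Start: joints at [-81.612, 7.471, 85.268, -0, 87.261, -4.893], TCP at [137.858, -583.952, 196.192] pointing down, gripper open.
Joint ranges: [-169.43, 169.43], [-51.17, 129.36], [1.28, 143.12], [-76.62, 256.62], [0, 156.53], [-152.29, 152.29]. Speed limits (degrees/s): [136.94, 136.94, 159.86, 180, 180, 180].

## Interface

Orientations are given as [roll, pitch, yaw] about the fixed x, y, z axes, in that order (R = Rz(yaw) Ry(pitch) Rx(roll)).
In Python, from bench import telemetry, snapshot, camera_params, job gives the robot as it stands. The module is installed in compiled form; this text tells all that it offers.
- The arm moves only by the shell command python3 -m jog 'ROWS' [FORCE]. ROWS is JSON, a list that holds one entry, the list of rows, each a list of 7 numbers: the shift along the tool's x, y, z in units of 50 mm (1.0 is 50 mm), then the turn, a rotation vector about the tool's x, y, z in units of 2 pi rad (1.0 is 2 pi rad), then the opening, from 0 (shut) to 1 (fully open). In form: [[[dx, dy, dz, rx, ry, rz, claw], ...]]. A call has 1 to 12 rows; each row shifts and turns the commanded pose from where the row before left it, along the tool's axes as they then stand; what a row does not reach is not made up. A row lasts 1/8 s, in which the tool goes at most 62.5 mm and 10.7 degrees, less where a joint would pass 70% of its speed; a pose out of reach is approached as far as the arm can. A call with a number of a shift or a turn outside -1 to 1 is refused whole. A call with a gripper value outside its range is refused whole. The fingers move at their own pace and stop on an object; FORCE is the grip in N (left out, the last holds). Time passes only in rows, so rows that do not move let the fingers close. It gives the time, the measured TCP pose, the force and the opening at its end, in the units of the state.
- telemetry.sense(): the state, without advancing time (a new reading comes with each control period).
- snapshot(name): name is "side" or "top" or "wrist"; returns (picture, depth): 384x512x3 uint8, red, green, blue; 384x512 float32, mm along the optical axis (not along the pixel's ray), 0 where there is no reading.
- camera_params(name): a dict with "K" (3x3 intrinsics, pixels), "D" ([k1, k2, p1, p2, k3] as OpenCV has them; the pictures are not rectified), "extrinsics" (4x4, takes a point from camera to world coordinates). Camera axes: x right, y down, z forward; pixel columns grow to the right and rows downward; lengths in mm; the calibration is good to about 2 mm. A picture is of the moment at which its call begins: read the wrist's pose just before it. camera_params takes no time and is no camera call; for the wrist camera it gives the pose at the moment of the call.
- job.hand_in(): hands the job in, once; it reports no verdict.
The state is a dict: "time": time; "joint_pos": joint angles; "qd": joint speeds; "joint_efforts": joint torques, N m; "tool_pos": TCP position; "tcp_rot": TCP orientation; "ft_force": force on the tool from outside, world axes, zero at the start; "wrist_torque": the same for the moment, N m; "finger_gap": finger opening in mm.
Only numpy, scipy, OpenCV 4.12 (cv2) and the standard library are available. Lean on these libraries where they do the work, as an engineer would, in place of code of your own. Each camera call takes 0.05 s, during which the arm holds its last target. There are 200 camera calls.

## Working session

There is one attempt and no reset: what is moved stays moved. The work goes in short steps, Python scripts to look and compute and a shell command to move; the robot and the scene stay as the last step left them, time stands still between calls to the robot, and variables do not carry over. Pictures are saved under pics/ and viewed, about 8 in all and at most 12, crops included, and the job is handed in when it is done.

```bash
mkdir -p pics; cat > h.py <<'E'
import numpy as np, cv2
from bench import telemetry, snapshot, camera_params, job
def take(n,f):
    p=camera_params(n); im,d=snapshot(n)
    np.savez('pics/'+f+'.npz',im=im,d=d,K=p['K'],D=p['D'],E=p['extrinsics'])
    cv2.imwrite('pics/'+f+'.png',im[...,::-1])
def ray(z,u,v):
    q=cv2.undistortPoints(np.array([[[u,v]]],float),np.array(z['K'],float),np.array(z['D'],float))[0,0]
    return np.array([q[0],q[1],1.])
def pd(z,u,v):  # via depth
    r=ray(z,u,v); d=z['d'][int(round(v)),int(round(u))]
    return (z['E']@np.append(r*d,1))[:3]
def ph(z,u,v,h): # via height
    r=z['E'][:3,:3]@ray(z,u,v); o=z['E'][:3,3]
    return o+r*(h-o[2])/r[2]
def load(f): return np.load('pics/'+f+'.npz')
def crop(f,u0,v0,u1,v1,s,o):
    im=cv2.imread('pics/'+f+'.png')[v0:v1,u0:u1]
    cv2.imwrite('pics/'+o+'.png',cv2.resize(im,None,fx=s,fy=s,interpolation=cv2.INTER_CUBIC))
E
python3 - <<'E'
from h import *
take('top','t0');take('side','s0')
a=cv2.imread('pics/t0.png');b=cv2.imread('pics/s0.png')
cv2.imwrite('pics/t0s.png',cv2.resize(a,(800,600)));cv2.imwrite('pics/s0s.png',cv2.resize(b,(800,600)))
print(telemetry.sense())
E
```

```text
{'time': 0.1, 'joint_pos': array([-8.16117323e+01,  7.51143497e+00,  8.53250916e+01,  7.28745174e-04,
        8.72614676e+01, -4.89323525e+00]), 'qd': array([ 0.00787073, -0.02208598, -0.15022896, -0.02366377,  0.12321559,
       -0.04384579]), 'joint_efforts': array([ 7.21576434e-04, -5.70957828e+01, -5.01942873e+01, -7.45045941e-05,
        8.21565860e-03,  6.91520381e-05]), 'tool_pos': array([ 137.78292785, -583.3809361 ,  195.22289997]), 'tcp_rot': array([-1.79902425e+02, -9.08403050e-03,  1.32814598e+01]), 'ft_force': array([-0.60656419, -0.40192336,  0.36541433]), 'wrist_torque': array([ 0.01827353, -0.03646439,  0.02029016]), 'finger_gap': 85.41193095665764}
```

View pics/t0s.png

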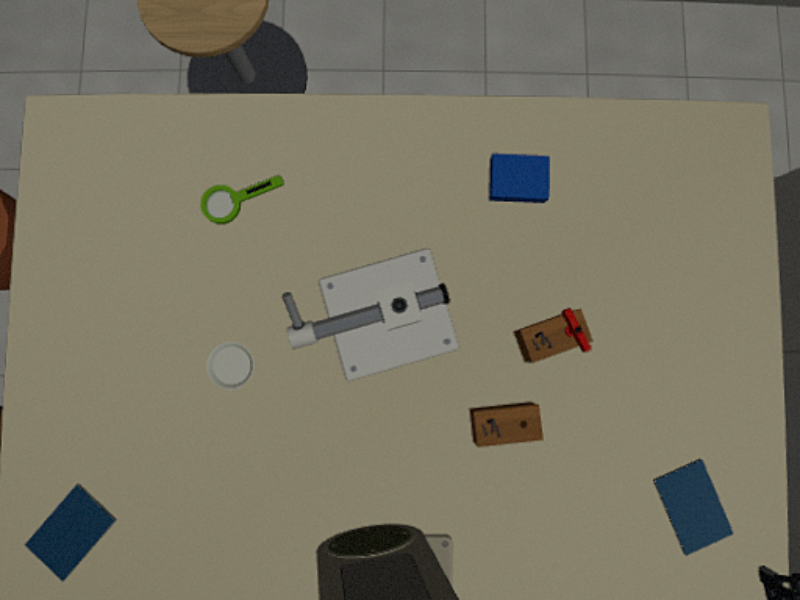

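View pics/s0s.png

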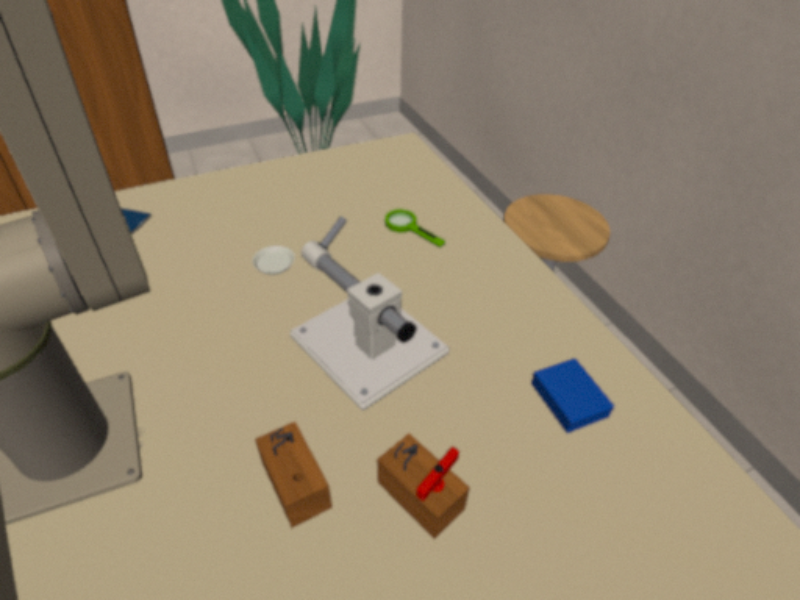

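The top view shows the stand with the screw at (399,304), the pin leaning from (297,328) to its tip at (287,294), and the red key in the right-hand stand at (577,330), all in enlarged pixels. The side view agrees.

```bash
python3 - <<'E'
from h import *
z=load('t0');s=.64
P=lambda n,u,v,h:print(n,ph(z,u*s,v*s,h).round(1),pd(z,u*s,v*s).round(1))
P('screw',399,304,150);P('grip',577,330,110);P('gA',568,311,110);P('gB',586,349,110)
P('barfar',446,293,115);P('hub end',300,336,135);P('hubleft',289,337,135);P('pintip',288,295,170);P('pinbase',297,325,130)
P('petri',231,365,14);P('box',520,178,34);P('mag',221,204,10);P('lens hdl',282,181,10)
P('stand1',518,333,66);P('stand2',590,318,66)
im=z['im'].astype(int);d=z['d']
# red grip cloud
m=(im[...,0]>130)&(im[...,1]<60)&(im[...,2]<60)
v,u=np.nonzero(m);p=np.array([pd(z,a,b) for a,b in zip(u,v)])
p=p[(p[:,2]>95)&(p[:,2]<125)];c=p.mean(0);print('grip',c,np.median(p[:,2]),len(p))
(cx,cy),wh,a=cv2.minAreaRect(p[:,:2].astype(np.float32));print(cx,cy,wh,a)
crop('t0',160,140,400,260,3.3,'t0c')
E
```

```text
screw [521.7  -8.  150. ] [522.8  -8.2 136.3]
grip [ 483.5 -311.7  110. ] [ 483.5 -312.4  107.9]
gA [ 515.7 -296.8  110. ] [ 515.8 -297.4  108.2]
gB [ 451.3 -326.6  110. ] [ 451.3 -326.8  109.6]
barfar [544.  -87.8 115. ] [542.3 -86.3 131.7]
hub end [468.3 154.6 135. ] [468.4 155.  132.9]
hubleft [466.5 172.8 135. ] [466.5 173.1 133.4]
pintip [532.8 169.8 170. ] [532.6 169.3 172.4]
pinbase [486.6 160.9 130. ] [486.4 159.8 136. ]
petri [415.8 301.6  14. ] [415.4 305.1   1.4]
box [ 770.4 -234.2   34. ] [ 770.9 -234.5   32.5]
mag [721.4 333.   10. ] [721.7 333.4   8.8]
lens hdl [767.2 217.1  10. ] [768.2 217.8   6.6]
stand1 [ 478.9 -220.2   66. ] [ 479.3 -223.1   52.5]
stand2 [ 506.7 -349.6   66. ] [ 510.4 -371.6    2. ]
grip [ 485.02567119 -313.14407131  108.59470459] 108.89336520129785 70
484.85675048828125 -313.4273986816406 (73.79439544677734, 10.706518173217773) 27.07936668395996
```

View pics/t0c.png

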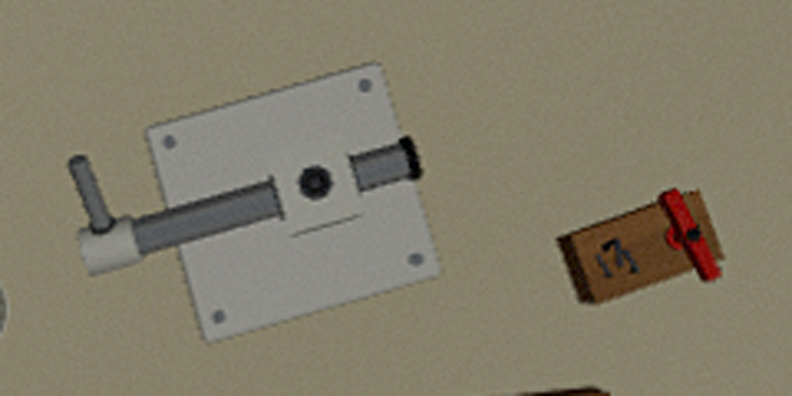

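The crop confirms it: the screw is at about (521,-8), the pin leans away from the robot (+x), and the key grip is at (485,-313) with its long axis at about 27°. Next I'll move over to look with the wrist camera.

```bash
python3 -m jog '[[[0.6,-0.3,-0.4,0,0,0,0],[0.76,-0.37,-0.4,0,0,0,0],[0.76,-0.37,-0.4,0,0,0,0],[0.76,-0.37,-0.4,0,0,0,0],[0.76,-0.37,-0.3,0,0,0,0],[0.76,-0.37,-0.3,0,0,0,0],[0.76,-0.37,-0.2,0,0,0,0],[0.76,-0.37,0,0,0,0,0],[0.76,-0.37,0,0,0,0,0],[0.76,-0.37,0,0,0,0,0],[0,0,0,0,0,0,0]]]' 40
python3 - <<'E'
from h import *
take('wrist','w0'); z=load('w0'); print(z['E'].round(2),z['K'])
s=telemetry.sense(); print(s['tool_pos'],s['tcp_rot'])
E
```

```text
time: 1.48
tool_pos: [459.8, -319.7, 315.5]
tcp_rot: [-179.9, 0.0, 13.5]
ft_force: [0.2, -0.3, -0.4]
finger_gap: 0.1
[[ 2.3000e-01 -9.2000e-01 -3.1000e-01  5.3931e+02]
 [-9.7000e-01 -2.2000e-01 -7.0000e-02 -3.0127e+02]
 [-0.0000e+00  3.1000e-01 -9.5000e-01  4.9321e+02]
 [ 0.0000e+00  0.0000e+00  0.0000e+00  1.0000e+00]] [[284.24738229   0.         259.56482657]
 [  0.         284.24738229 189.04959009]
 [  0.           0.           1.        ]]
[ 458.72006176 -320.87625947  315.552651  ] [-1.79952219e+02  4.92465652e-02  1.34273830e+01]
```

View pics/w0.png

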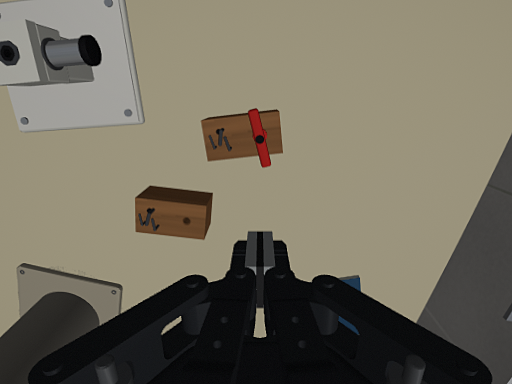

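The wrist view shows the red key at (260,138), with its grip running from (253,110) to (267,166), and the stand. The screw is at the upper left, at (8,53).

```bash
python3 - <<'E'
from h import *
z=load('w0')
for n,u,v,h in [('grip',260,138,110),('a',253,110,110),('b',267,166,110),('screw',8,53,150)]:
    print(n,ph(z,u,v,h).round(1),pd(z,u,v).round(1))
im=z['im'].astype(int)
for f in ('w0','t0'):
    z=load(f);im=z['im'].astype(int)
    m=(im[...,0]>110)&(im[...,1]<60)&(im[...,2]<60)
    v,u=np.nonzero(m);p=np.array([pd(z,a,b) for a,b in zip(u,v)])
    p=p[(p[:,2]>103)&(p[:,2]<125)]
    print(f,cv2.minAreaRect(p[:,:2].astype(np.float32)),len(p),np.median(p[:,2]))
# bar points from top depth: height 122..137, near the line
z=load('t0');q=[]
for v in range(160,235):
    for u in range(180,290):
        if z['d'][v,u]>0:
            p=pd(z,u,v)
            if 105<p[2]<133 : q.append(p)
q=np.array(q); n=np.array([-.27,.96]);t=(q[:,:2]-[521.7,-8])@n
for lo,hi in((-80,-40),(40,80),(80,120),(120,142),(150,190)):
    k=q[(t>lo)&(t<hi)]
    w=(k[:,:2]-[521.7,-8])@[.96,.27]; k=k[np.abs(w)<25];w=w[np.abs(w)<25]
    print(lo,len(k),w.min(),w.max(),w.mean(),k[:,2].max())
E
```

```text
grip [ 486.4 -313.8  110. ] [ 486.5 -313.7  110.7]
a [ 519.7 -296.4  110. ] [ 519.7 -296.4  110.1]
b [ 451.1 -332.1  110. ] [ 450.8 -332.3  108.6]
screw [521.5  -8.7 150. ] [521.1  -1.1 141.1]
w0 ((485.18414306640625, -313.6532897949219), (77.12416076660156, 11.845516204833984), 27.169754028320312) 439 110.00617724658014
t0 ((483.8936767578125, -314.13092041015625), (76.22049713134766, 11.59736156463623), 27.575618743896484) 98 108.77592040091497
-80 178 -16.971516101666936 16.678652865563475 -0.5521515876662153 132.8964380138758
40 176 -17.030226537989186 12.857223782955554 -2.6289801318519377 131.7987792443049
80 174 -17.875160238147572 11.854048853675376 -3.736800167635681 132.54375699819593
120 94 -18.18951494939981 10.974001039957033 -4.315623997975639 132.0935595199668
150 178 -24.065804495986903 17.568365374874347 -6.331821395923095 132.97275022941517
```

```bash
python3 -m jog '[[[0.3,-0.6,0,0,0,0,0],[0.42,-0.87,0,0,0,0,0],[0.42,-0.87,0,0,0,0,0],[0.42,-0.87,0,0,0,0,0],[0.42,-0.87,0,0,0,0,0],[0.42,-0.87,0,0,0,0,0],[0.42,-0.87,0,0,0,0,0],[0.42,-0.87,0,0,0,0,0],[0.42,-0.87,0.2,0,0,0,0],[0.42,-0.87,0.3,0,0,0,0],[0.42,-0.87,0.4,0,0,0,0],[0,0,0.5,0,0,-0.0095,0]]]'
python3 - <<'E'
from h import *
take('wrist','w1')
s=telemetry.sense(); print(s['tool_pos'],s['tcp_rot'],s['ft_force'])
E
```

```text
time: 3.02
tool_pos: [570.7, 184.3, 245.4]
tcp_rot: [-180.0, -0.0, 16.9]
ft_force: [-0.1, -0.7, 0.1]
finger_gap: 0.0
[568.90378665 182.36069236 240.81173757] [-179.99273218    0.34021255   17.04388578] [ 0.10014713 -0.80694817 -3.18273842]
```

View pics/w1.png

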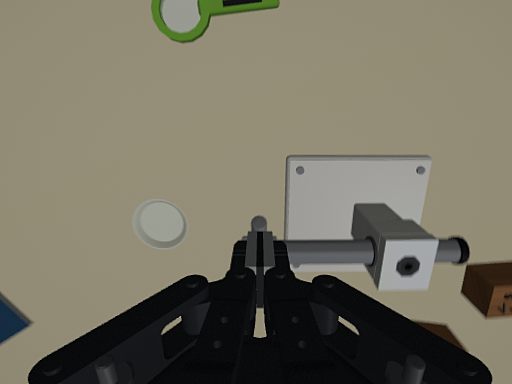

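The bar runs level in the image, so the yaw is right. The pin end shows at (259,224) and the screw at (408,266).

```bash
python3 - <<'E'
from h import *
z=load('w1')
print(ph(z,259,224,175),pd(z,259,224),pd(z,259,219),'screw',ph(z,408,266,150),pd(z,408,266))
c=np.array([.957,.289])
print((ph(z,259,224,175)[:2]-[472.5,154.7])@c, (np.array([569.6,183])-[472.5,154.7])@c)
crop('w1',330,180,480,300,5,'w1c')
E
```

```text
[536.4992075  174.26005042 175.        ] [533.91584541 173.49729642 169.29278287] [537.33651344 174.53918145 165.34824762] screw [523.47338303  -5.22699434 150.        ] [520.10982278 -10.93369868 142.67051226]
66.9000961481543 101.10340000000002
```

View pics/w1c.png

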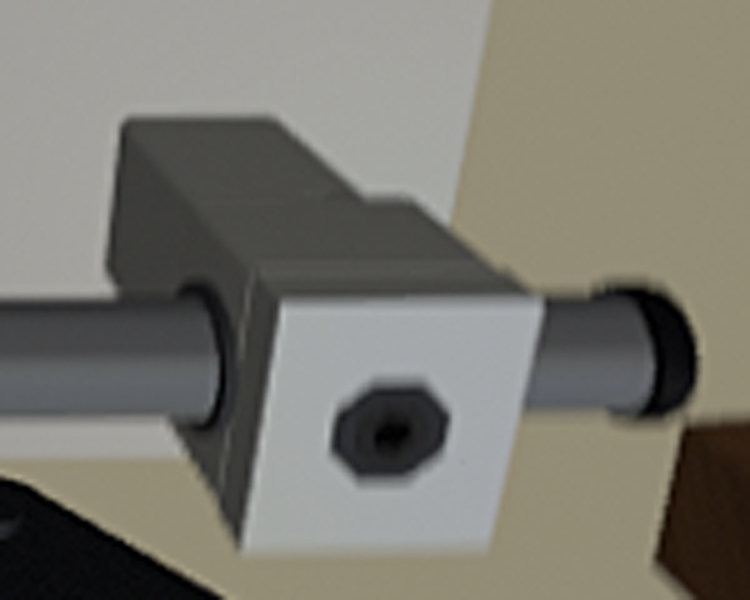

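```bash
python3 -m jog '[[[0,0,0.5,0,0,0,0],[0,0,0.5,0,0,0,0],[0,0,0.45,0,0,0,0],[0,0,0.12,0,0,0,0],[-0.2,0,0,0,0,0,0],[-0.2,0,0,0,0,0,0],[-0.2,0,0,0,0,0,0],[-0.2,0,0,0,0,0,0],[-0.2,0,0,0,0,0,0],[-0.2,0,0,0,0,0,0],[-0.2,0,0,0,0,0,0],[0,0,0,0,0,0,0]]]'
```

```text
time: 4.58
tool_pos: [502.8, 162.1, 167.8]
tcp_rot: [180.0, -0.0, 16.7]
ft_force: [0.1, -0.7, -0.1]
finger_gap: -0.0
```

```bash
python3 -m jog '[[[-0.12,0,0.1,0,0,0,0],[-0.1,0,0.0,0,0,0,0]]]'; python3 -m jog '[[[0,0,0,0,0,0,0]]]'
python3 - <<'E'
from h import *
take('top','t1');take('side','s1')
a=cv2.imread('pics/t1.png')[150:230,150:290];b=cv2.imread('pics/s1.png')[110:260,150:300]
a=cv2.resize(a,(700,400),interpolation=2);b=cv2.resize(b,(400,400),interpolation=2)
cv2.imwrite('pics/ts1.png',cv2.resize(np.hstack([a,b]),(800,291)))
E
```

```text
time: 4.82
tool_pos: [492.1, 158.9, 161.9]
tcp_rot: [-180.0, 0.1, 16.7]
ft_force: [-0.7, -0.5, 0.2]
finger_gap: -0.2
time: 4.95
tool_pos: [492.4, 159.0, 162.5]
tcp_rot: [-180.0, 0.0, 16.7]
ft_force: [-0.5, -0.2, -0.5]
finger_gap: 0.1
```

View pics/ts1.png

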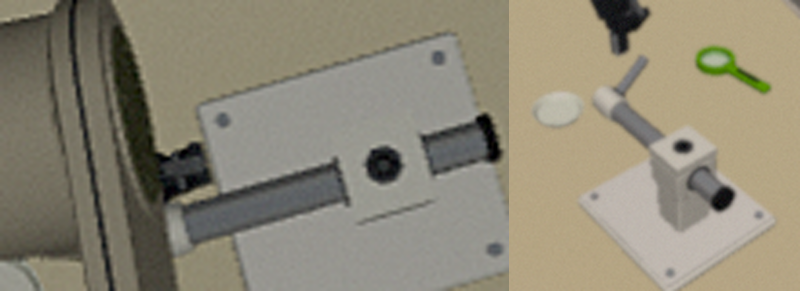

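```bash
python3 - <<'E'
from h import *
for f in('s0','s1'):
    z=load(f);Ei=np.linalg.inv(z['E'])
    def pr(p):
        r=cv2.projectPoints((Ei[:3,:3]@np.array(p,float)+Ei[:3,3])[None],np.zeros(3),np.zeros(3),z['K'],z['D'])[0];return r.ravel().round(1)
    o=np.array([472.5,154.7,115]);bx=np.array([.957,.289,0]);k=np.array([0,0,1.])
    print(f,'tcp',pr([492.4,159,162.5]),'hub',pr(o),[ (a,pr(o+85*(np.sin(a)*bx+np.cos(a)*k))) for a in(0,.3,.6,.7,.8,.9,1,1.1)])
crop('s1',150,90,290,190,5.7,'s1c')
E
```

```text
s0 tcp [207.6 146.6] hub [202.7 162.6] [(0, array([200.1, 137.9])), (0.3, array([207.9, 135.7])), (0.6, array([214.9, 136. ])), (0.7, array([217. , 136.7])), (0.8, array([218.9, 137.6])), (0.9, array([220.6, 138.7])), (1, array([222.1, 140.1])), (1.1, array([223.4, 141.7]))]
s1 tcp [207.6 146.6] hub [202.7 162.6] [(0, array([200.1, 137.9])), (0.3, array([207.9, 135.7])), (0.6, array([214.9, 136. ])), (0.7, array([217. , 136.7])), (0.8, array([218.9, 137.6])), (0.9, array([220.6, 138.7])), (1, array([222.1, 140.1])), (1.1, array([223.4, 141.7]))]
```

View pics/s1c.png

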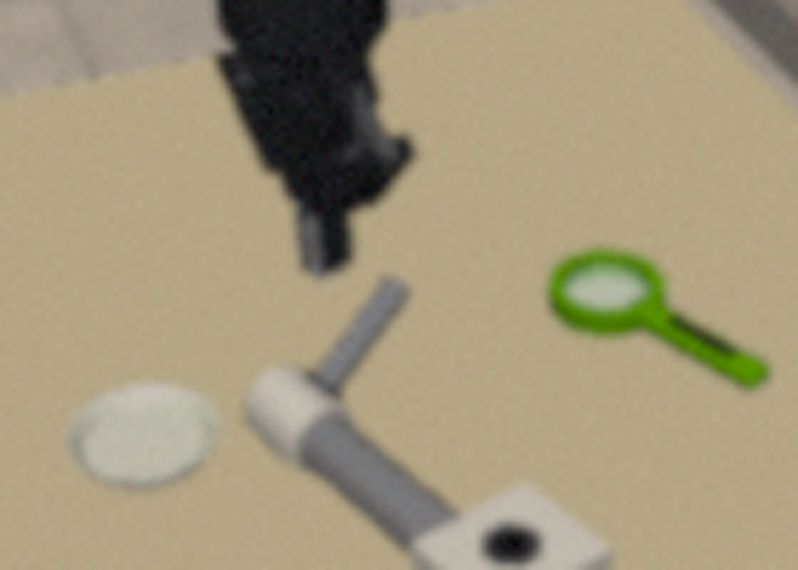

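```bash
python3 - <<'E'
from h import *
z=load('s1')
for u,v in [(205,125),(207,130),(207,133),(207,136),(206,136),(208,136),(207,138),(207,142),(207,146)]: print(u,v,pd(z,u,v).round(0),z['im'][v,u])
for u,v in [(219,140),(217,144),(214,148)]: print('pin',pd(z,u,v).round(0))
z=load('w1');Ei=np.linalg.inv(z['E'])
r=cv2.projectPoints((Ei[:3,:3]@np.array([569,182.4,240.8])+Ei[:3,3])[None],np.zeros(3),np.zeros(3),z['K'],z['D'])[0];print(r)
for u,v in [(260,236),(255,236),(265,240),(260,245)]:print(pd(z,u,v).round(0))
s=telemetry.sense();print(s['tool_pos'],s['joint_pos'],s['time'])
E
```

```text
205 125 [485. 140. 246.] [19 20 22]
207 130 [490. 143. 228.] [30 30 28]
207 133 [490. 143. 219.] [28 33 32]
207 136 [489. 144. 208.] [47 42 45]
206 136 [487. 146. 207.] [73 71 73]
208 136 [493. 148. 205.] [51 48 47]
207 138 [566. 430.  -1.] [139 129 110]
207 142 [559. 407.  -2.] [182 167 134]
207 146 [550. 381.   0.] [181 165 132]
pin [529. 168. 169.]
pin [522. 166. 159.]
pin [511. 162. 151.]
[[[261.00972773 220.87299667]]]
[582. 187. 290.]
[582. 190. 291.]
[584. 185. 297.]
[583. 187. 301.]
[492.87723828 159.13691723 162.75534111] [ 1.22199686e+01 -4.29127429e+00  1.00755310e+02  8.86695617e-04
  8.35266344e+01  8.55202892e+01] 5.05
```

```bash
python3 - <<'E'
from h import *
s=telemetry.sense();print(s['tool_pos'],s['tcp_rot'],s['finger_gap'])
take('wrist','w2');z=load('w2')
for u in (252,260,268):
  for v in range(214,262,4):print(u,v,pd(z,u,v).round(0),z['im'][v,u])
cam=z['E'][:3,3];print(cam,cam-s['tool_pos'])
E
```

```text
[492.87723828 159.13691723 162.75534111] [-1.79999850e+02 -9.36982827e-03  1.66995795e+01] 0.08841726639928733
252 214 [485. 163. 137.] [87 88 89]
252 218 [482. 162. 137.] [32 32 34]
252 222 [477. 160. 133.] [164 165 157]
252 226 [474. 160. 134.] [160 160 153]
252 230 [471. 159. 135.] [153 152 146]
252 234 [503. 166. 205.] [55 57 56]
252 238 [504. 166. 211.] [54 56 56]
252 242 [504. 166. 215.] [55 57 56]
252 246 [503. 166. 218.] [55 57 57]
252 250 [503. 166. 221.] [55 57 56]
252 254 [503. 166. 226.] [55 57 56]
252 258 [503. 166. 229.] [54 56 56]
260 214 [487. 157. 137.] [86 88 88]
260 218 [484. 156. 137.] [39 39 41]
260 222 [479. 154. 133.] [160 160 153]
260 226 [476. 154. 135.] [159 159 152]
260 230 [473. 153. 135.] [152 152 145]
260 234 [504. 162. 204.] [9 8 8]
260 238 [504. 162. 210.] [11 11 11]
260 242 [505. 162. 214.] [ 9 10 10]
260 246 [505. 162. 218.] [10  8  8]
260 250 [504. 162. 222.] [8 9 9]
260 254 [505. 162. 226.] [7 8 9]
260 258 [504. 162. 228.] [ 8  9 10]
268 214 [486. 150. 129.] [123 123 117]
268 218 [484. 149. 133.] [146 145 139]
268 222 [481. 148. 134.] [153 153 146]
268 226 [478. 147. 133.] [160 160 153]
268 230 [475. 147. 136.] [153 153 146]
268 234 [506. 158. 205.] [54 56 56]
268 238 [506. 158. 210.] [54 56 56]
268 242 [506. 158. 215.] [55 57 57]
268 246 [506. 158. 219.] [54 56 56]
268 250 [506. 159. 223.] [54 55 55]
268 254 [506. 159. 226.] [53 56 55]
268 258 [506. 159. 229.] [54 56 56]
[571.09865304 182.1264294  340.58353651] [ 78.22141477  22.98951217 177.8281954 ]
```

The reported TCP lies about 40 mm beyond the real fingertips: both the wrist and side depth put the tips at z≈203 when the TCP reads 163. The sweep therefore passed over the pin. I'll redo it 40 mm lower.

```bash
python3 -m jog '[[[0.5,0,0,0,0,0,0],[0.6,0,0,0,0,0,0],[0.5,0,0.2,0,0,0,0],[0,0,0.5,0,0,0,0],[0,0,0.12,0,0,0,0],[-0.15,0,0,0,0,0,0],[-0.2,0,0,0,0,0,0],[-0.2,0,0,0,0,0,0],[-0.2,0,0,0,0,0,0],[-0.2,0,0,0,0,0,0]]]'; python3 -m jog '[[[-0.2,0,0,0,0,0,0],[-0.2,0,0,0,0,0,0]]]';python3 -m jog '[[[-0.2,0,0,0,0,0,0],[-0.1,0,0,0,0,0,0]]]';python3 -m jog '[[[-0.1,0,0,0,0,0,0],[-0.05,0,0,0,0,0,0]]]'; python3 -m jog '[[[0,0,0,0,0,0,0]]]'
python3 - <<'E'
from h import *
take('side','s2');take('top','t2')
a=cv2.imread('pics/t2.png')[150:230,150:290];b=cv2.imread('pics/s2.png')[90:240,150:300]
a=cv2.resize(a,(700,400),interpolation=2);b=cv2.resize(b,(400,400),interpolation=2)
cv2.imwrite('pics/ts2.png',cv2.resize(np.hstack([a,b]),(800,291)))
z=load('s2')
for u,v in [(200,140),(200,145),(200,150)]: print('pin',pd(z,u,v).round(0))
E
```

```text
time: 6.35
tool_pos: [537.3, 172.1, 134.0]
tcp_rot: [179.9, -2.0, 16.7]
ft_force: [27.8, 12.2, 29.5]
finger_gap: 0.3
time: 6.6
tool_pos: [507.8, 163.5, 126.1]
tcp_rot: [180.0, -0.6, 16.7]
ft_force: [3.9, 1.8, 3.9]
finger_gap: 0.1
time: 6.85
tool_pos: [492.3, 159.0, 125.1]
tcp_rot: [180.0, -0.4, 16.7]
ft_force: [4.8, 2.8, 12.6]
finger_gap: -0.1
time: 7.1
tool_pos: [484.5, 156.7, 123.9]
tcp_rot: [180.0, -0.3, 16.7]
ft_force: [4.6, 1.0, 5.2]
finger_gap: -0.3
time: 7.22
tool_pos: [484.1, 156.6, 123.3]
tcp_rot: [180.0, -0.2, 16.7]
ft_force: [4.2, 1.8, 4.8]
finger_gap: 0.1
pin [472. 154. 194.]
pin [469. 150. 180.]
pin [467. 147. 166.]
```

View pics/ts2.png

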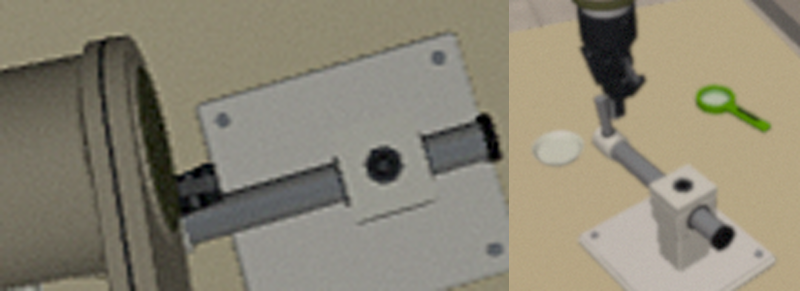

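The pin now stands nearly upright in the side view, from (602,97) at the top to (607,135) at the base. I'll back off to where both the pin and the screw show in the wrist camera, and measure the angle there.

```bash
python3 -m jog '[[[0.3,0,0,0,0,0,0],[0.3,0,-0.5,0,0,0,0],[0.3,0.3,-0.8,0,0,0,0],[0.3,0.7,-0.8,0,0,0,0],[0,0.7,-0.5,0,0,0,0.5],[0,0,0,0,0,0,0.9],[0,0,0,0,0,0,0.9]]]'
python3 - <<'E'
from h import *
s=telemetry.sense();print(s['tool_pos'],s['tcp_rot'],s['finger_gap'])
take('wrist','w3');take('side','s3')
a=cv2.imread('pics/s3.png')[120:180,170:250]
w=cv2.imread('pics/w3.png');a=cv2.resize(a,(288,216),interpolation=2)
o=np.zeros((384,800,3),np.uint8);o[:,:512]=w;o[:216,512:]=a;cv2.imwrite('pics/ws3.png',o)
E
```

```text
time: 8.2
tool_pos: [563.9, 92.1, 249.9]
tcp_rot: [-179.9, 0.2, 16.7]
ft_force: [-0.6, 0.2, -0.2]
finger_gap: 54.3
[563.85196934  92.13471486 249.94614788] [-179.94505679    0.19095991   16.67381264] 54.29380201445793
```

View pics/ws3.png

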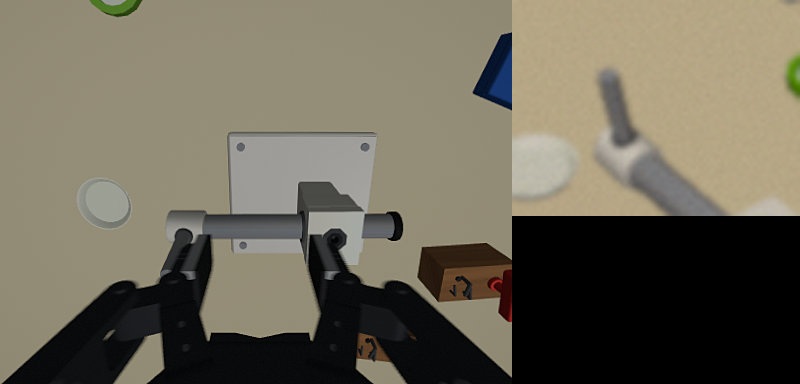

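```bash
cat >> h.py <<'E'
def pinangle(f,rows=(139,156),o=(472.5,154.7,115),y=16.8):
    z=load(f);Ei=np.linalg.inv(z['E']);o=np.array(o);y=np.radians(y)
    bx=np.array([np.cos(y),np.sin(y),0]);k=np.array([0,0,1.])
    pts=[]
    for v in range(*rows):
        us=[u for u in range(188,235) if z['d'][v,u]>0 and abs((pd(z,u,v)-o)@[-np.sin(y),np.cos(y),0])<16 and 140<pd(z,u,v)[2]<215]
        if us: pts.append((np.mean(us),v,len(us)))
    P=np.array(pts);m=np.polyfit(P[:,1],P[:,0],1)
    def sl(a):
        w=np.array([Ei[:3,:3]@(o+r*(np.sin(a)*bx+np.cos(a)*k))+Ei[:3,3] for r in(25,80)])
        q=cv2.projectPoints(w,np.zeros(3),np.zeros(3),z['K'],z['D'])[0][:,0];return (q[1,0]-q[0,0])/(q[1,1]-q[0,1]),q
    from scipy.optimize import brentq
    a=brentq(lambda a:sl(a)[0]-m[0],-.6,.9);print(f,'angle',a,m[0],sl(0)[0],'cent',np.polyval(m,sl(a)[1][:,1]),sl(a)[1].tolist());return P
E
python3 - <<'E'
from h import *
print(pinangle('s3').round(1).tolist());print(pinangle('s0').round(1).tolist())
E
```

```text
s3 angle -0.13844933078184476 0.27132352941176235 0.10443529581389725 cent [200.13167353 196.05109137] [[200.9043219686985, 156.17906776877962], [196.82373980434437, 141.13952374839786]]
[[196.0, 139.0, 5.0], [195.4, 140.0, 5.0], [196.0, 141.0, 7.0], [196.5, 142.0, 6.0], [196.5, 143.0, 6.0], [196.5, 144.0, 6.0], [197.0, 145.0, 7.0], [197.5, 146.0, 6.0], [197.5, 147.0, 6.0], [197.5, 148.0, 6.0], [198.5, 149.0, 6.0], [198.5, 150.0, 6.0], [199.0, 151.0, 5.0], [198.5, 152.0, 6.0], [199.5, 153.0, 6.0], [199.5, 154.0, 6.0], [200.0, 155.0, 7.0]]
s0 angle 0.845593719823032 -0.6946428571428545 0.10443529581389725 cent [207.31073553 218.35869305] [[207.6380510346366, 155.43784430431572], [218.68600854784728, 139.53332963234143]]
[[217.5, 139.0, 4.0], [218.0, 140.0, 7.0], [218.0, 141.0, 7.0], [217.0, 142.0, 7.0], [216.0, 143.0, 7.0], [215.5, 144.0, 6.0], [215.0, 145.0, 7.0], [214.0, 146.0, 7.0], [213.0, 147.0, 7.0], [212.5, 148.0, 6.0], [212.0, 149.0, 7.0], [211.0, 150.0, 7.0], [210.0, 151.0, 7.0], [209.5, 152.0, 6.0], [209.0, 153.0, 5.0]]
```

```bash
python3 -m jog '[[[-0.4,-0.3,0,0,0,0,0],[-0.7,-0.5,0,0,0,0,0],[-0.7,-0.5,0,0,0,0,0],[-0.6,-0.4,0,0,0,0,0],[0,0,0.6,0,0,0,0],[0,0,0.8,0,0,0,0],[0,0,0.8,0,0,0,0],[0,0,0.32,0,0,0,0],[0.15,0,0,0,0,0,0],[0.15,0,0,0,0,0,0],[0.12,0,0,0,0,0,0],[0,0,0,0,0,0,0]]]'
```

```text
time: 9.8
tool_pos: [447.0, 145.3, 126.7]
tcp_rot: [180.0, -0.1, 16.7]
ft_force: [0.3, -0.4, 0.3]
finger_gap: -0.0
```

```bash
python3 -m jog '[[[0.08,0,0,0,0,0,0],[0.06,0,0,0,0,0,0]]]'; python3 -m jog '[[[0.04,0,0,0,0,0,0],[0,0,0,0,0,0,0]]]'
python3 - <<'E'
from h import *
take('side','s4'); pinangle('s4')
E
```

```text
time: 10.05
tool_pos: [452.6, 147.1, 125.9]
tcp_rot: [-180.0, 0.0, 16.7]
ft_force: [-3.5, -0.5, 2.8]
finger_gap: -0.4
time: 10.3
tool_pos: [454.5, 147.7, 125.7]
tcp_rot: [-180.0, 0.0, 16.7]
ft_force: [-2.0, -0.3, 1.0]
finger_gap: 0.1
s4 angle -0.31346429576136237 0.5361943815987911 0.10443529581389725 cent [200.86648526 193.86070587] [[199.6657461894496, 157.05059391493637], [192.65996679880658, 143.984848299024]]
```

```bash
python3 -m jog '[[[-0.4,0,0,0,0,0,0],[-0.2,0,-0.6,0,0,-0.02,0],[0,0,-0.8,0,0,-0.029,0],[0,0,-0.6,0,0,-0.029,0],[0,0,0,0,0,-0.029,0],[0,0,0,0,0,-0.029,0],[0,0,0,0,0,-0.029,0],[0,0,0,0,0,-0.029,0],[0,0,0,0,0,-0.029,0],[0,0,0,0,0,-0.029,0],[0,0,0,0,0,-0.029,0],[0,0,0,0,0,-0.029,0]]]'
python3 - <<'E'
from h import *
take('side','s5'); pinangle('s5')
E
```

```text
time: 11.85
tool_pos: [426.1, 139.0, 225.6]
tcp_rot: [180.0, 0.0, 128.6]
ft_force: [-0.5, -0.2, 0.5]
finger_gap: 0.4
s5 angle 0.012428857513182977 0.09068627450980485 0.10443529581389725 cent [200.9554556  199.47505154] [[202.01404173647305, 155.58988879653435], [200.53363767159362, 139.2654331621885]]
```

The pin stands at 0.012 rad, which is upright. On to the key.

```bash
python3 -m jog '[[[0,0,0,0,0,-0.0273,0],[0,0,0,0,0,-0.0273,0],[0,0,0,0,0,-0.0273,0],[0,0,0,0,0,-0.0273,0],[0,0,0,0,0,-0.0273,0.2],[0,0,0,0,0,-0.0273,0.4],[0,0,0,0,0,-0.0273,0.4],[0,0,0,0,0,-0.0273,0.4]]]'; python3 -m jog '[[[0.2,-0.5,0,0,0,0,0.4],[0.28,-0.8,0,0,0,0,0.4],[0.3,-0.8,0,0,0,0,0.4],[0.3,-0.8,0,0,0,0,0.4],[0.3,-0.8,0,0,0,0,0.4],[0.3,-0.8,0,0,0,0,0.4],[0.3,-0.8,0,0,0,0,0.4],[0.3,-0.8,0,0,0,0,0.4],[0.3,-0.8,0,0,0,0,0.4],[0.3,-0.8,0,0,0,0,0.4],[0.2,-0.7,0.5,0,0,0,0.4],[0,0,0.5,0,0,0,0.4]]]'
python3 - <<'E'
from h import *
take('wrist','w4');z=load('w4')
s=telemetry.sense();print(s['tool_pos'],s['tcp_rot'],s['finger_gap'],s['joint_pos'])
im=z['im'].astype(int)
m=(im[...,0]>110)&(im[...,1]<60)&(im[...,2]<60)
v,u=np.nonzero(m);p=np.array([pd(z,a,b) for a,b in zip(u,v)])
p=p[(p[:,2]>104)&(p[:,2]<125)]
print(cv2.minAreaRect(p[:,:2].astype(np.float32)),len(p),np.median(p[:,2]))
for u in range(190,330,6):print(u,pd(z,u,262).round(0),end=' ')
E
```

```text
time: 12.9
tool_pos: [426.0, 139.0, 225.7]
tcp_rot: [-180.0, 0.0, -152.9]
ft_force: [0.3, 0.2, 0.1]
finger_gap: 34.2
time: 14.4
tool_pos: [484.8, -299.8, 174.7]
tcp_rot: [-179.6, -0.5, -154.3]
ft_force: [-0.5, 0.3, -0.9]
finger_gap: 33.8
[ 482.79016415 -297.56922522  170.29723056] [-179.96261951   -0.68099514 -154.27190022] 34.09598334897666 [ -36.38901671    3.51817291   92.18987811   -0.62219887   84.57771441
 -152.05699835]
((484.1134033203125, -313.7492370605469), (76.50450134277344, 12.37370491027832), 27.4152774810791) 963 110.14200117287163
190 [ 659. -329.    1.] 196 [ 493. -329.  238.] 202 [ 492. -327.  238.] 208 [ 486. -325.  244.] 214 [ 485. -322.  245.] 220 [ 483. -320.  246.] 226 [ 494. -315.  227.] 232 [ 633. -274.    0.] 238 [ 629. -267.    0.] 244 [ 626. -259.    0.] 250 [ 622. -251.    0.] 256 [ 618. -243.    0.] 262 [ 614. -236.    1.] 268 [ 611. -228.   -0.] 274 [ 607. -220.   -0.] 280 [ 603. -213.    0.] 286 [ 599. -205.    0.] 292 [ 481. -283.  223.] 298 [ 469. -288.  243.] 304 [ 468. -286.  244.] 310 [ 466. -284.  245.] 316 [ 469. -278.  237.] 322 [ 467. -276.  238.] 328 [ 574. -151.   -0.]
```

View pics/w4.png

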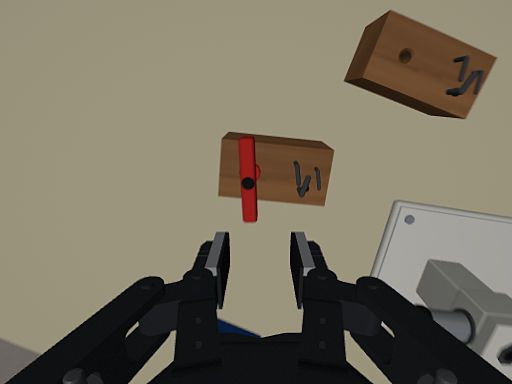

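The wrist view shows the key squarely ahead with its grip at (248,183) and the bent keys at (305,178). Joint 6 is at its limit, so I'll grasp about 6° off, since the key can turn in its round hole.

```bash
python3 -m jog '[[[0,0,0,0,0,0.0185,0.4],[0,-0.15,0,0,0,0,0.4],[0,0,0,0,0,0,0.4]]]'; python3 -c "
from h import *
s=telemetry.sense();print(s['tool_pos'],s['tcp_rot'],s['joint_pos'])"
```

```text
time: 14.82
tool_pos: [487.2, -305.3, 176.3]
tcp_rot: [-179.6, -0.5, -160.6]
ft_force: [-0.2, 0.9, 0.6]
finger_gap: 34.5
[ 487.15440342 -305.25734207  176.28496536] [-179.5860566    -0.47191871 -160.60208603] [ -36.74674068    4.13076119   90.91989569   -0.62501083   84.86878221
 -146.09089741]
```

```bash
cat >> h.py <<'E'
from scipy.spatial.transform import Rotation as Ro
def to(p,yaw):
    s=telemetry.sense();R=Ro.from_euler('xyz',s['tcp_rot'],degrees=True);Rd=Ro.from_euler('xyz',[180,0,yaw],degrees=True)
    print('at',s['tool_pos'].round(1),s['tcp_rot'].round(2),'j6',s['joint_pos'][5].round(1),'F',s['ft_force'].round(1),'T',s['wrist_torque'].round(3),'gap',round(s['finger_gap'],1))
    print('shift',(R.inv().apply(np.array(p)-s['tool_pos'])/50).round(3),'turn',((R.inv()*Rd).as_rotvec()/2/np.pi).round(4))
E
python3 -c "
from h import *
to([484.6,-313.7,42],-159)"
```

```text
at [ 487.2 -305.3  176.3] [-179.59   -0.47 -160.6 ] j6 -146.1 F [-0.2  0.9  0.6] T [-0.012 -0.022  0.02 ] gap 34.5
shift [ 0.082 -0.123  2.687] turn [-0.0011 -0.0013 -0.0044]
```

```bash
python3 -m jog '[[[0.08,-0.12,0,-0.0011,-0.0013,-0.004,0.4],[0,0,0.6,0,0,0,0.4],[0,0,0.7,0,0,0,0.4],[0,0,0.5,0,0,0,0.4],[0,0,0,0,0,0,0.4]]]'; python3 -c "
from h import *
to([484.6,-313.7,42],-159)"
```

```text
time: 15.45
tool_pos: [483.4, -310.3, 83.6]
tcp_rot: [179.7, -0.2, -159.2]
ft_force: [-0.0, 0.6, 0.7]
finger_gap: 34.2
at [ 483.4 -310.3   83.6] [ 1.7974e+02 -1.7000e-01 -1.5917e+02] j6 -148.6 F [-0.   0.6  0.7] T [-0.     0.037 -0.015] gap 34.2
shift [-0.    -0.076  0.831] turn [ 0.0007 -0.0005 -0.0005]
```

```bash
python3 -m jog '[[[0,-0.07,0.2,0.0007,-0.0005,0,0.4],[0,0,0.4,0,0,0,0.4],[0,0,0.2,0,0,0,0.4],[0,0,0,0,0,0,0.4],[0,0,0,0,0,0,0.1],[0,0,0,0,0,0,0.1],[0,0,0,0,0,0,0.1],[0,0,0,0,0,0,0.1]]]' 60; python3 -c "
from h import *
take('wrist','w5')
z=load('w5');im=z['im'].astype(int)
m=(im[...,0]>110)&(im[...,1]<60)&(im[...,2]<60)
v,u=np.nonzero(m);p=np.array([pd(z,a,b) for a,b in zip(u,v)]);p=p[(p[:,2]>104)&(p[:,2]<116)]
print(cv2.minAreaRect(p[:,:2].astype(np.float32)),len(p),np.median(p[:,2]))
to([484.6,-313.7,42],-159)"
```

```text
time: 16.45
tool_pos: [486.3, -314.7, 46.1]
tcp_rot: [-179.8, 0.2, -159.2]
ft_force: [-0.9, 3.2, 3.1]
finger_gap: 12.8
((485.79949951171875, -315.5770263671875), (79.5898666381836, 13.177846908569336), 20.926219940185547) 3393 110.02486023783608
at [ 486.3 -314.7   46.1] [-1.7981e+02  1.5000e-01 -1.5923e+02] j6 -148.8 F [-1.9  3.7  4.4] T [ 0.782  0.461 -0.049] gap 13.0
shift [0.025 0.031 0.081] turn [-0.0005  0.0004 -0.0006]
```

```bash
python3 -m jog '[[[0,0,-0.1,0,0,0,0.1],[0,0,-0.3,0,0,0,0.1],[0,0,-0.5,0,0,0,0.1],[0,0,-0.7,0,0,0,0.1],[0,0,-0.8,0,0,0,0.1],[0,0,-0.7,0,0,0,0.1],[0,0,-0.4,0,0,0,0.1],[0,0,0,0,0,0,0.1]]]'; python3 -m jog '[[[-0.2,0.3,0,0,0,0,0.1],[-0.4,0.57,0,0,0,0,0.1],[-0.4,0.57,0,0,0,0,0.1],[-0.4,0.57,0,0,0,0,0.1],[-0.4,0.57,0,0,0,0,0.1],[-0.4,0.57,0,0,0,0,0.1],[-0.4,0.57,0,0,0,0,0.1],[-0.4,0.57,0,0,0,0,0.1],[-0.4,0.57,0,0,0,0,0.1],[-0.3,0.45,0,0,0,0,0.1],[-0.14,0.2,0,0,0,0,0.1],[0,0,0,0,0,0,0.1]]]'; python3 -c "
from h import *
to([568,10,216],-159)
take('wrist','w6');crop('w6',130,60,390,260,3,'w6c')"
```

```text
time: 17.5
tool_pos: [486.6, -315.3, 223.0]
tcp_rot: [-179.6, 0.3, -159.2]
ft_force: [-0.3, 0.7, -1.8]
finger_gap: 13.4
time: 19.0
tool_pos: [566.7, 12.0, 219.0]
tcp_rot: [-179.8, 0.0, -159.1]
ft_force: [1.0, -0.7, -0.5]
finger_gap: 13.3
at [566.7  12.  219. ] [-1.7984e+02  3.0000e-02 -1.5914e+02] j6 -114.7 F [ 1.  -0.7 -0.5] T [-0.023  0.031 -0.022] gap 13.3
shift [-0.009 -0.047  0.06 ] turn [-0.0004  0.0001 -0.0004]
```

View pics/w6c.png

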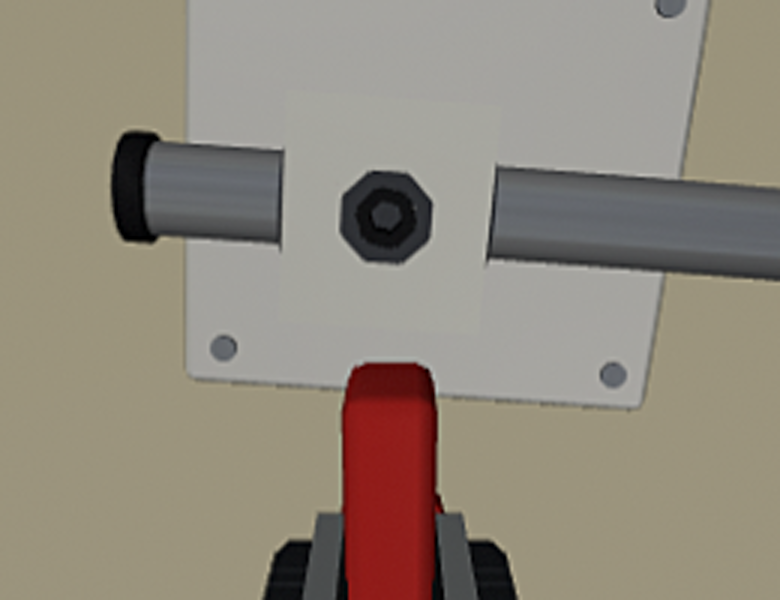

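The screw is plainly in view at (387,217) in the crop, full-frame (259,132.3), with the red grip centred at u≈260. That was picture 12, so from here I go by numbers only.

```bash
python3 -c "
from h import *
z=load('w6');im=z['im'].astype(int)
print('screw',ph(z,259,132.3,150),'col rim',ph(z,259,132.3,148))
# dark screw top blob centroid
g=im.mean(2);m=np.zeros(g.shape,np.uint8);m[112:150,238:280]=g[112:150,238:280]<100
c=cv2.moments(m,True);print('blob',c['m10']/c['m00'],c['m01']/c['m00'],c['m00'],'->',ph(z,c['m10']/c['m00'],c['m01']/c['m00'],149.5))
m=(im[...,0]>100)&(im[...,1]<60)&(im[...,2]<60)
v,u=np.nonzero(m);p=np.array([pd(z,a,b) for a,b in zip(u,v)])
t=np.median(p[:,2]);print('ztop',t,np.percentile(p[:,2],[5,25,75,95]))
q=p[p[:,2]>t-4];print(cv2.minAreaRect(q[:,:2].astype(np.float32)),len(q))
s=telemetry.sense();print(s['tool_pos'],z['E'][:3,3])
"
```

```text
screw [521.03121484  -6.59984992 150.        ] col rim [521.26676572  -6.51994827 148.        ]
blob 258.2892670157068 131.9476439790576 764.0 -> [521.02595356  -7.25805346 149.5       ]
ztop 282.8971970504083 [281.50823685 282.44315209 283.32828726 283.94200234]
((547.9588623046875, 3.8379955291748047), (119.06438446044922, 13.160913467407227), 21.210617065429688) 3384
[566.83607282  11.2358909  219.30115929] [491.97631388 -16.45561674 396.6974505 ]
```

```bash
python3 -c "
from h import *
z=load('w6');im=z['im'].astype(int)
m=(im[...,0]>100)&(im[...,1]<60)&(im[...,2]<60)
v,u=np.nonzero(m);p=np.array([pd(z,a,b) for a,b in zip(u,v)]);q=p[(p[:,2]>280)]
s=telemetry.sense();R=Ro.from_euler('xyz',s['tcp_rot'],degrees=True).as_matrix()
l=(q-[566.8,11.4,219])@R
print(np.percentile(l[:,0],[0,.3,1,5,50,95,99,100]).round(1),np.percentile(l[:,1],[0,1,50,99,100]).round(1))
for a in range(-40,60,8):
  k=l[(l[:,0]>a)&(l[:,0]<a+8)]
  if len(k)>3: print(a,len(k),k[:,1].min().round(1),k[:,1].max().round(1),((k[:,1].min()+k[:,1].max())/2).round(2))
to([521.5,-7.2,215],-159)
"
```

```text
[-39.3 -38.  -36.7 -33.1  12.   37.8  39.6  79.7] [-7.  -6.5 -0.3  5.9  6.4]
-40 220 -6.6 6.4 -0.09
-32 305 -6.4 5.8 -0.31
-24 328 -6.9 6.2 -0.35
-16 351 -6.2 6.1 -0.06
-8 119 -6.5 6.0 -0.24
0 157 -6.4 5.9 -0.28
8 422 -6.7 5.8 -0.45
16 442 -7.0 5.7 -0.67
24 484 -6.9 5.9 -0.49
32 536 -6.3 5.9 -0.22
at [566.8  11.2 219.3] [-1.7982e+02  5.0000e-02 -1.5919e+02] j6 -114.7 F [-0.5  0.   0.1] T [ 0.014 -0.025  0.036] gap 12.7
shift [ 0.979 -0.022  0.085] turn [-0.0005  0.0001 -0.0005]
```

```bash
python3 -m jog '[[[0.3,0,0,-0.0005,0,0,0.1],[0.4,0,0,0,0,0,0.1],[0.28,-0.02,0.1,0,0,0,0.1],[0,0,0.1,0,0,0,0.1],[0,0,0,0,0,0,0.1],[0,0,0,0,0,0,0.1]]]'; python3 -c "
from h import *
to([521.2,-7.3,198],-159)"
```

```text
time: 19.8
tool_pos: [522.3, -7.1, 210.1]
tcp_rot: [-180.0, 0.1, -159.2]
ft_force: [-0.8, -0.3, -0.5]
finger_gap: 13.2
at [522.3  -7.1 210.1] [-1.7998e+02  1.4000e-01 -1.5924e+02] j6 -117.2 F [-0.8 -0.3 -0.5] T [ 0.068 -0.001 -0.011] gap 13.2
shift [0.023 0.005 0.242] turn [-0.0001  0.0004 -0.0007]
```

```bash
python3 -m jog '[[[0.02,0,0.1,0,0.0003,0,0.1],[0,0,0.1,0,0,0,0.1],[0,0,0.04,0,0,0,0.1],[0,0,0,0,0,0,0.1]]]'; python3 -c "
from h import *
for i in range(1):to([521.2,-7.3,196],-159)"; python3 -m jog '[[[0,0,0.03,0,0,0,0.1],[0,0,0.03,0,0,0,0.1],[0,0,0,0,0,0,0.1]]]'; python3 -m jog '[[[0,0,0.02,0,0,0,0.1],[0,0,0.01,0,0,0,0.1],[0,0,0,0,0,0,0.1]]]'
```

```text
time: 20.3
tool_pos: [520.9, -7.3, 197.7]
tcp_rot: [-180.0, 0.0, -159.2]
ft_force: [0.0, -0.7, -1.0]
finger_gap: 13.1
at [520.9  -7.3 197.7] [-180.      0.   -159.22] j6 -117.2 F [ 0.  -0.7 -1. ] T [-0.054 -0.063  0.017] gap 13.1
shift [-0.006 -0.002  0.034] turn [-0.      0.     -0.0006]
time: 20.68
tool_pos: [521.0, -7.4, 194.9]
tcp_rot: [-180.0, 0.0, -159.2]
ft_force: [0.0, -0.0, -0.6]
finger_gap: 13.0
time: 21.05
tool_pos: [521.0, -7.4, 193.5]
tcp_rot: [-180.0, 0.0, -159.2]
ft_force: [-0.5, 0.2, -1.2]
finger_gap: 12.9
```

```bash
for i in 1 2 3; do python3 -m jog '[[[0,0,0.015,0,0,0,0.1],[0,0,0,0,0,0,0.1]]]' | grep -E 'pos|force'; done
```

```text
tool_pos: [521.1, -7.4, 192.8]
ft_force: [-0.4, -1.1, -1.6]
tool_pos: [521.3, -7.5, 192.2]
ft_force: [0.7, -0.0, -0.3]
tool_pos: [521.1, -7.5, 191.2]
ft_force: [0.6, -0.6, -0.7]
```

```bash
for i in 1 2 3 4 5; do python3 -m jog '[[[0,0,0.02,0,0,0,0.1],[0,0,0,0,0,0,0.1]]]' | grep -E 'pos|force'; done
```

```text
tool_pos: [521.0, -7.5, 190.2]
ft_force: [0.9, -1.7, -0.2]
tool_pos: [521.0, -7.4, 189.2]
ft_force: [-0.1, -1.3, -0.9]
tool_pos: [521.0, -7.4, 188.2]
ft_force: [-0.0, -1.2, -0.2]
tool_pos: [521.1, -7.4, 187.3]
ft_force: [1.5, -0.9, -1.0]
tool_pos: [521.1, -7.4, 186.3]
ft_force: [0.8, -0.5, -0.4]
```

```bash
for i in 1 2 3 4; do python3 -m jog '[[[0,0,0.02,0,0,0,0.1],[0,0,0,0,0,0,0.1]]]' | grep -E 'pos|force'; done
```

```text
tool_pos: [521.1, -7.4, 185.2]
ft_force: [1.0, -0.8, -0.6]
tool_pos: [521.0, -7.4, 184.2]
ft_force: [1.4, -0.5, -0.8]
tool_pos: [521.4, -7.4, 183.8]
ft_force: [0.4, -0.4, 2.1]
tool_pos: [521.7, -7.4, 183.6]
ft_force: [-1.1, -0.8, 6.3]
```

```bash
cat > st.py <<'E'
from h import *
s=telemetry.sense();print(s['time'],s['tool_pos'].round(1),s['tcp_rot'].round(1),'j6',s['joint_pos'][5].round(1),'F',s['ft_force'].round(1),'T',s['wrist_torque'].round(3))
E
python3 -m jog '[[[0,0,-0.02,0,0,0,0.1],[0,0,0,0,0,0,0.1]]]' >/dev/null; python3 st.py
for i in 1 2 3; do python3 -m jog '[[[0,0,0,0,0,0.02,0.1],[0,0,0,0,0,0.02,0.1]]]'>/dev/null; python3 st.py; done
```

```text
24.3 [521.4  -7.4 183.8] [-1.800e+02  1.000e-01 -1.592e+02] j6 -117.2 F [ 0.7 -0.5  5.1] T [-0.207 -0.131 -0.02 ]
24.55 [521.3  -7.3 183.7] [-1.800e+02  1.000e-01 -1.739e+02] j6 -102.6 F [-0.1 -1.2  4. ] T [-0.156 -0.021  0.022]
24.8 [521.2  -7.5 183.6] [-1.800e+02  1.000e-01  1.717e+02] j6 -88.2 F [-1.  -1.4  5. ] T [-0.344  0.018  0.029]
25.05 [521.1  -7.7 183.6] [-1.800e+02  1.000e-01  1.573e+02] j6 -73.8 F [-0.8 -2.1  4.9] T [-0.473  0.199 -0.035]
```

```bash
for i in 1 2 3 4 5; do python3 -m jog '[[[0,0,0,0,0,0.025,0.1]]]'>/dev/null; python3 st.py; done;python3 -m jog '[[[0,0,0,0,0,0,0.1]]]'>/dev/null; python3 st.py
```

```text
25.175 [520.9  -7.8 183.6] [-180.     0.   148.3] j6 -64.8 F [-1.  -3.1  4.7] T [-0.54   0.331  0.046]
25.3 [520.8  -7.9 183.5] [-180.     0.   139.3] j6 -55.7 F [-2.7 -2.6  5.3] T [-0.715  0.557  0.001]
25.425 [520.7  -7.9 183.5] [-180.     0.   130.3] j6 -46.7 F [-1.6 -2.3  5.3] T [-0.626  0.602  0.023]
25.55 [520.6  -7.9 183.4] [-179.9    0.   121.3] j6 -37.7 F [-2.8 -1.3  4.2] T [-0.565  0.405  0.005]
25.675 [520.5  -7.8 183.3] [-179.9    0.   112.3] j6 -28.7 F [-2.4 -2.2  5.6] T [-0.525  0.838  0.027]
25.8 [520.6  -7.7 183.3] [-180.     0.   112.5] j6 -28.9 F [-2.3 -1.8  4.2] T [-0.388  0.505 -0.032]
```

```bash
cat > st.py <<'E'
from h import *
s=telemetry.sense();print(s['time'],s['tool_pos'].round(2),s['tcp_rot'].round(1),'j6',s['joint_pos'][5].round(1),'F',s['ft_force'].round(1),'T',s['wrist_torque'].round(3),'e6',s['joint_efforts'][5].round(3),round(s['finger_gap'],1))
E
cat > key.py <<'E'
from h import *
import sys
take('wrist',sys.argv[1]);z=load(sys.argv[1]);im=z['im'].astype(int);s=telemetry.sense()
m=(im[...,0]>100)&(im[...,1]<60)&(im[...,2]<60)
v,u=np.nonzero(m);p=np.array([pd(z,a,b) for a,b in zip(u,v)]);t=np.median(p[:,2]);q=p[abs(p[:,2]-t)<3]
R=Ro.from_euler('xyz',s['tcp_rot'],degrees=True).as_matrix();l=(q-s['tool_pos'])@R
print('key top',t,t-s['tool_pos'][2],'in tool',cv2.minAreaRect(l[:,:2].astype(np.float32)),np.percentile(l[:,0],[1,99]))
E
python3 key.py w7; python3 st.py
for i in 1 2; do python3 -m jog '[[[0,0,0,0,0,0.02,0.1]]]'>/dev/null; python3 st.py; done;python3 -m jog '[[[0,0,0,0,0,0,0.1]]]'>/dev/null; python3 st.py
```

```text
key top 247.19866610296665 63.89919511247396 in tool ((0.8635482788085938, 0.41107988357543945), (78.39463806152344, 13.221915245056152), 0.017577460035681725) [-36.48616319  39.22534038]
25.85 [520.65  -7.65 183.3 ] [-180.     0.   112.6] j6 -29.1 F [-1.3 -1.9  5. ] T [-0.426  0.632 -0.026] e6 0.589 13.1
25.975 [520.61  -7.63 183.28] [-180.     0.   105.3] j6 -21.8 F [-2.8 -2.   5.3] T [-0.44   0.764  0.041] e6 -3.167 13.2
26.1 [520.48  -7.59 183.21] [-180.    0.   98.] j6 -14.5 F [-2.7 -1.5  5.3] T [-0.348  0.798  0.041] e6 -2.127 13.5
26.225 [520.51  -7.53 183.21] [-180.     0.    98.2] j6 -14.6 F [-4.1 -2.2  4.5] T [-0.385  0.816 -0.035] e6 1.095 13.2
```

```bash
for i in 1 2 3 4 5; do python3 -m jog '[[[-0.001,-0.002,0,0,0,0.02,0.1]]]'>/dev/null; python3 st.py; done
```

```text
26.35 [520.35  -7.57 183.17] [-180.     0.    90.9] j6 -7.4 F [-4.5 -1.2  4.4] T [-0.335  0.901  0.017] e6 -3.139 13.2
26.475 [520.2   -7.49 183.14] [-179.9    0.    83.6] j6 -0.1 F [-3.8 -0.7  5.3] T [-0.316  0.923  0.037] e6 -2.122 13.0
26.6 [520.05  -7.4  183.1 ] [-179.9    0.    76.4] j6 7.1 F [-2.5 -0.3  4.4] T [ 0.029  0.726 -0.001] e6 -2.088 12.9
26.725 [519.91  -7.32 183.05] [-179.9    0.    69.2] j6 14.3 F [-2.9 -0.6  4.5] T [-0.013  0.781  0.032] e6 -2.083 12.9
26.85 [519.86  -7.24 183.05] [-179.9   -0.    62. ] j6 21.5 F [-3.   0.4  5.5] T [0.045 0.758 0.05 ] e6 -2.082 13.1
```

```bash
for i in 1 2 3; do python3 -m jog '[[[0,0,0,0,0,0.014,0.1]]]'>/dev/null; python3 st.py; done
```

```text
26.975 [519.91  -7.16 183.03] [-179.9   -0.    57. ] j6 26.5 F [-3.9  0.4  4.3] T [0.09  0.856 0.035] e6 -1.125 12.9
27.1 [519.92  -7.12 182.99] [-179.9   -0.    52. ] j6 31.5 F [-1.6 -0.1  3.6] T [ 0.096  0.572 -0.009] e6 -1.445 13.0
27.225 [519.92  -7.1  182.99] [-179.9    0.    47. ] j6 36.5 F [-1.8  0.6  3.3] T [0.106 0.562 0.015] e6 -1.459 13.1
```

```bash
for i in 1 2 3 4 5 6; do python3 -m jog '[[[0,0,0,0,0,0.014,0.1]]]'>/dev/null; python3 st.py; done
```

```text
27.35 [519.9   -7.04 182.92] [-179.9    0.    42. ] j6 41.6 F [ 0.  -0.3  4.3] T [0.14  0.409 0.017] e6 -1.463 12.8
27.475 [519.87  -6.95 182.93] [-179.9    0.    36.9] j6 46.6 F [-1.6  1.   4.4] T [0.128 0.42  0.026] e6 -1.458 13.2
27.6 [519.85  -6.75 182.89] [-179.9    0.    31.9] j6 51.7 F [-2.4  2.1  2.8] T [0.438 0.694 0.009] e6 -1.458 12.9
27.725 [519.91  -6.72 182.86] [-179.9    0.    26.8] j6 56.7 F [-3.1  2.1  4.3] T [0.51  0.558 0.007] e6 -1.457 12.9
27.85 [519.97  -6.68 182.85] [-179.9    0.    21.8] j6 61.7 F [-2.   1.5  2.9] T [0.497 0.472 0.061] e6 -1.456 12.8
27.975 [519.98  -6.63 182.85] [-179.9    0.    16.8] j6 66.8 F [-1.5  3.   2.8] T [0.608 0.502 0.037] e6 -1.456 13.3
```

```bash
for i in 1 2 3 4 5; do python3 -m jog '[[[0,0,0,0,0,0.014,0.1]]]'>/dev/null; python3 st.py; done
```

```text
28.1 [520.    -6.61 182.82] [-179.9    0.    11.7] j6 71.8 F [-1.   2.1  3.1] T [ 0.653  0.344 -0.011] e6 -1.456 13.0
28.225 [519.96  -6.55 182.77] [-179.9    0.     6.7] j6 76.9 F [-1.6  3.5  2.7] T [ 0.666  0.46  -0.016] e6 -1.452 13.1
28.35 [519.86  -6.48 182.78] [-1.799e+02  1.000e-01  1.700e+00] j6 81.9 F [-3.2  2.5  4.4] T [ 0.81   0.623 -0.004] e6 -1.446 12.9
28.475 [519.79  -6.33 182.79] [-1.799e+02  1.000e-01 -3.400e+00] j6 86.9 F [-2.5  2.6  2.8] T [0.869 0.64  0.124] e6 -1.406 13.1
28.6 [519.82  -6.29 182.8 ] [-1.799e+02  1.000e-01 -8.400e+00] j6 92.0 F [-3.1  3.8  3.3] T [0.939 0.588 0.081] e6 -1.357 13.0
```

```bash
python3 -m jog '[[[0,0,0,0,0,0.014,0.1]]]'>/dev/null; python3 st.py; for i in 1 2 ; do python3 -m jog '[[[0,0,0,0,0,0.007,0.1]]]'>/dev/null; python3 st.py; done
```

```text
28.725 [519.89  -6.27 182.77] [-1.799e+02  1.000e-01 -1.350e+01] j6 97.0 F [-2.   3.6  3.7] T [0.909 0.441 0.175] e6 -1.35 12.9
28.85 [519.92  -6.24 182.74] [-1.799e+02  1.000e-01 -1.590e+01] j6 99.5 F [-1.8  3.8  2.7] T [0.866 0.467 0.154] e6 -0.215 13.0
28.975 [519.97  -6.25 182.75] [-1.799e+02  1.000e-01 -1.840e+01] j6 102.0 F [-1.2  4.   2.7] T [0.91  0.353 0.175] e6 -0.57 13.5
```

```bash
for i in 1 2 3 ; do python3 -m jog '[[[0,0,0,0,0,0.007,0.1]]]'>/dev/null; python3 st.py; done
```

```text
29.1 [520.    -6.26 182.74] [-1.799e+02  1.000e-01 -2.090e+01] j6 104.5 F [-1.9  3.7  2.1] T [0.897 0.357 0.151] e6 -0.56 13.0
29.225 [520.06  -6.25 182.7 ] [-1.799e+02  1.000e-01 -2.340e+01] j6 107.0 F [-0.4  3.9  3.1] T [0.914 0.252 0.223] e6 -0.535 13.0
29.35 [520.11  -6.29 182.73] [-1.799e+02  1.000e-01 -2.600e+01] j6 109.5 F [-0.9  2.9  2. ] T [0.867 0.244 0.323] e6 -0.506 13.6
```

```bash
for i in 1 2 3 4; do python3 -m jog '[[[0,0,0,0,0,0,0.1]]]'>/dev/null; python3 st.py; done
```

```text
29.475 [520.13  -6.42 182.73] [-1.799e+02  1.000e-01 -2.590e+01] j6 109.5 F [-0.8  4.5  0.6] T [1.225 0.216 0.193] e6 0.654 12.8
29.6 [520.17  -6.58 182.77] [-1.799e+02  1.000e-01 -2.590e+01] j6 109.4 F [-0.3  5.9  1.1] T [1.409 0.227 0.168] e6 0.167 13.4
29.725 [520.16  -6.6  182.76] [-1.799e+02  1.000e-01 -2.590e+01] j6 109.4 F [-2.1  4.9  0.3] T [1.436 0.201 0.174] e6 0.196 13.1
29.85 [520.13  -6.57 182.75] [-1.799e+02  1.000e-01 -2.590e+01] j6 109.4 F [-0.9  5.7  0.4] T [1.384 0.229 0.221] e6 0.197 12.8
```

```bash
python3 -m jog '[[[0,0,0,0,0,0.006,0.1]]]'>/dev/null; python3 st.py; for i in 1 2 3; do python3 -m jog '[[[0,0,0,0,0,0,0.1]]]'>/dev/null; python3 st.py; done
```

```text
29.975 [520.16  -6.6  182.75] [-1.799e+02  1.000e-01 -2.810e+01] j6 111.6 F [-1.   5.5 -0.1] T [1.348 0.196 0.263] e6 -0.714 13.1
30.1 [520.17  -6.61 182.76] [-1.799e+02  1.000e-01 -2.810e+01] j6 111.6 F [-0.7  6.1  1. ] T [1.375 0.138 0.158] e6 0.509 13.3
30.225 [520.17  -6.62 182.74] [-1.799e+02  1.000e-01 -2.810e+01] j6 111.6 F [0.  5.5 0.6] T [1.383 0.142 0.262] e6 0.209 13.1
30.35 [520.17  -6.59 182.74] [-1.799e+02  1.000e-01 -2.810e+01] j6 111.6 F [-0.5  6.1  0.3] T [1.363 0.228 0.235] e6 0.197 13.1
```

```bash
python3 -m jog '[[[0,0,0,0,0,0.006,0.1]]]'>/dev/null; python3 st.py; for i in 1 2 3 4; do python3 -m jog '[[[0,0,0,0,0,0,0.1]]]'>/dev/null; python3 st.py; done
```

```text
30.475 [520.22  -6.65 182.76] [-1.799e+02  1.000e-01 -3.030e+01] j6 113.8 F [-0.5  5.5  0.8] T [1.334 0.096 0.207] e6 -0.687 13.1
30.6 [520.21  -6.66 182.75] [-1.799e+02  1.000e-01 -3.020e+01] j6 113.8 F [-0.8  5.2  0. ] T [1.353 0.114 0.235] e6 0.527 13.0
30.725 [520.22  -6.62 182.75] [-1.799e+02  1.000e-01 -3.020e+01] j6 113.8 F [-0.3  5.4  0.3] T [1.367 0.092 0.277] e6 0.227 12.9
30.85 [520.21  -6.63 182.72] [-1.799e+02  1.000e-01 -3.020e+01] j6 113.8 F [-0.6  5.5  0.5] T [1.377 0.179 0.243] e6 0.216 13.1
30.975 [520.19  -6.63 182.7 ] [-1.799e+02  1.000e-01 -3.020e+01] j6 113.8 F [-0.3  5.5 -1. ] T [1.338 0.161 0.192] e6 0.216 13.1
```

```bash
python3 -m jog '[[[0,0,0,0,0,0.006,0.1]]]'>/dev/null; python3 st.py; for i in 1 2 3 ; do python3 -m jog '[[[0,0,0,0,0,0,0.1]]]'>/dev/null; python3 st.py; done
```

```text
31.1 [520.22  -6.65 182.72] [-1.799e+02  1.000e-01 -3.240e+01] j6 116.0 F [-0.5  5.7 -0.3] T [1.3   0.079 0.277] e6 -0.662 13.2
31.225 [520.24  -6.65 182.74] [-1.799e+02  1.000e-01 -3.240e+01] j6 116.0 F [-0.8  5.2  0. ] T [1.344 0.134 0.176] e6 0.547 13.1
31.35 [520.23  -6.67 182.71] [-1.799e+02  1.000e-01 -3.240e+01] j6 115.9 F [-0.3  4.4 -1.2] T [1.231 0.13  0.239] e6 0.248 13.1
31.475 [520.22  -6.67 182.74] [-1.799e+02  1.000e-01 -3.240e+01] j6 115.9 F [-1.1  5.5  0.2] T [1.376 0.058 0.247] e6 0.237 13.1
```

```bash
python3 -m jog '[[[0,0,0,0,0,-0.01,0.1],[0,0,0,0,0,-0.01,0.1],[0,0,0,0,0,0,0.1]]]'>/dev/null; python3 st.py; python3 -m jog '[[[0,0,0,0,0,0,0.1],[0,0,-0.05,0,0,0,0.1],[0,0,-0.1,0,0,0,0.1],[0,0,-0.15,0,0,0,0.1]]]'; python3 st.py
```

```text
31.85 [520.12  -6.6  182.74] [-1.799e+02  1.000e-01 -2.510e+01] j6 108.7 F [-1.3  6.2  0.4] T [1.417 0.195 0.081] e6 -0.465 12.8
time: 32.35
tool_pos: [520.2, -8.1, 198.2]
tcp_rot: [179.9, -0.0, -25.3]
ft_force: [0.1, -1.3, -0.9]
finger_gap: 13.1
32.35 [520.25  -8.12 198.19] [179.9  -0.  -25.3] j6 108.8 F [ 0.1 -1.3 -0.9] T [ 0.011 -0.088 -0.04 ] e6 -0.019 13.1
```

```bash
python3 -m jog '[[[0,0,-0.3,0,0,0,0.1],[0,0,-0.25,0,0,-0.0262,0.1],[0,0,0,0,0,-0.0262,0.1],[0,0,0,0,0,-0.0262,0.1],[0,0,0,0,0,-0.0262,0.1],[0,0,0,0,0,-0.0262,0.1],[0,0,0,0,0,0,0.1]]]'; python3 -c "
from h import *
to([485.7,-314.2,222],22)"; python3 key.py w8
```

```text
time: 33.22
tool_pos: [521.2, -8.1, 227.5]
tcp_rot: [179.9, -0.1, 21.8]
ft_force: [0.0, -0.0, 0.3]
finger_gap: 13.2
at [521.2  -8.1 227.5] [ 1.7989e+02 -1.3000e-01  2.1780e+01] j6 61.7 F [ 0.  -0.   0.3] T [-0.025  0.023 -0.016] gap 13.2
shift [-2.931  5.421  0.114] turn [ 0.0003 -0.0004 -0.0006]
key top 291.26567575164927 64.03283878633493 in tool ((2.1820144653320312, 0.7633042335510254), (13.134940147399902, 78.84750366210938), 89.78988647460938) [-34.99160476  40.99174839]
```

```bash
python3 -m jog '[[[-0.14,0.25,0,0,0,0,0.1],[-0.28,0.52,0,0,0,0,0.1],[-0.3,0.55,0,0,0,0,0.1],[-0.3,0.55,0,0,0,0,0.1],[-0.3,0.55,0,0,0,0,0.1],[-0.3,0.55,0,0,0,0,0.1],[-0.3,0.55,0,0,0,0,0.1],[-0.3,0.55,0,0,0,0,0.1],[-0.3,0.55,0,0,0,0,0.1],[-0.28,0.52,0,0,0,0,0.1],[-0.14,0.28,0,0,0,0,0.1],[0,0,0,0,0,0,0.1]]]'>/dev/null; python3 -m jog '[[[0,0,0,0,0,0,0.1]]]'>/dev/null; python3 -c "
from h import *
to([485.2,-314.4,118],22)
take('wrist','w9');z=load('w9')
# hole: dark blob near expected on stand top, hidden partly; key top
s=telemetry.sense()
"; python3 key.py w10
```

```text
at [ 485.1 -313.1  225.9] [-1.7999e+02 -4.0000e-02  2.1850e+01] j6 30.2 F [ 0.8  0.6 -0.8] T [0.    0.005 0.021] gap 13.1
shift [-0.008  0.025  2.157] turn [-0.     -0.0001 -0.0004]
key top 289.6295870542372 63.64103184067335 in tool ((1.9869461059570312, 0.6970748901367188), (13.272834777832031, 78.87510681152344), 89.93944549560547) [-34.90460282  40.86518084]
```

```bash
python3 -m jog '[[[-0.01,0.025,0.3,0,0,0,0.1],[0,0,0.6,0,0,0,0.1],[0,0,0.6,0,0,0,0.1],[0,0,0.5,0,0,0,0.1],[0,0,0.15,0,0,0,0.1],[0,0,0,0,0,0,0.1],[0,0,0,0,0,0,0.1]]]'>/dev/null; python3 -c "
from h import *
to([485.2,-314.4,110],22)"; for i in 1 2 3; do python3 -m jog '[[[0,0,0.08,0,0,0,0.1],[0,0,0,0,0,0,0.1]]]'>/dev/null; python3 st.py; done
```

```text
at [ 485.8 -315.7  119.7] [ 1.7987e+02 -9.0000e-02  2.1860e+01] j6 30.0 F [-0.4 -0.2 -1.4] T [-0.022 -0.016 -0.013] gap 13.2
shift [-0.002 -0.028  0.194] turn [ 0.0003 -0.0003 -0.0004]
36.125 [ 485.11 -315.28  114.53] [180.   -0.   21.8] j6 30.0 F [-0.3  0.6 -1.3] T [-0.005  0.024 -0.018] e6 0.0 13.1
36.375 [ 484.73 -315.01  109.83] [-180.    -0.    21.8] j6 30.0 F [ 0.2  0.2 -1.1] T [ 0.021  0.045 -0.037] e6 0.0 13.2
36.625 [ 485.57 -315.6   108.02] [ 1.799e+02 -1.000e-01  2.190e+01] j6 30.0 F [-2.9  2.2 10.2] T [0.544 0.658 0.028] e6 -0.008 13.1
```

```bash
python3 -m jog '[[[0,0,-0.06,0,0,0,0.1],[-0.02,-0.022,0,0,0,0,0.1],[0,0,0,0,0,0,0.1]]]'>/dev/null; python3 st.py; for i in 1 2 3; do python3 -m jog '[[[0,0,0.04,0,0,0,0.1],[0,0,0,0,0,0,0.1]]]'>/dev/null; python3 st.py; done
```

```text
37.0 [ 483.47 -314.42  109.  ] [-180.    -0.    21.8] j6 30.0 F [-0.3  0.4 -1.2] T [0.012 0.02  0.031] e6 -0.006 13.2
37.25 [ 483.62 -314.15  107.09] [-180.    -0.    21.9] j6 30.0 F [-1.2  1.7 -1.4] T [0.543 0.    0.017] e6 0.008 12.6
37.5 [ 483.33 -313.94  104.55] [-179.9   -0.    21.9] j6 30.0 F [-0.9  2.3 -1.4] T [0.666 0.13  0.003] e6 0.007 13.0
37.75 [ 483.42 -314.08  102.85] [-180.    -0.    21.9] j6 30.0 F [-1.7  4.8 -1. ] T [ 0.946  0.27  -0.062] e6 0.008 13.4
```

```bash
python3 -m jog '[[[0,-0.016,0.05,0,0,0,0.1],[0,0,0.15,0,0,0,0.1],[0,0,0.2,0,0,0,0.1]]]'>/dev/null; python3 st.py; python3 -m jog '[[[0,0,0.2,0,0,0,0.1],[0,0,0.2,0,0,0,0.1],[0,0,0.1,0,0,0,0.1],[0,0,0,0,0,0,0.1]]]'>/dev/null; python3 st.py;for i in 1 2; do python3 -m jog '[[[0,0,0.06,0,0,0,0.1],[0,0,0.04,0,0,0,0.1],[0,0,0,0,0,0,0.1]]]'>/dev/null; python3 st.py; done
```

```text
38.125 [ 483.58 -313.89   83.16] [ 1.80e+02 -1.00e-01  2.18e+01] j6 30.0 F [-1.8  3.6  1.1] T [0.892 0.292 0.01 ] e6 0.005 12.6
38.625 [ 483.06 -313.76   57.55] [-180.     0.    21.8] j6 30.0 F [-0.2  2.1 -2.1] T [0.47  0.162 0.022] e6 0.001 12.9
39.0 [ 483.51 -313.76   53.34] [180.   -0.   21.9] j6 30.0 F [-0.6  3.5 -0.8] T [ 0.816  0.134 -0.025] e6 0.006 13.2
39.375 [ 483.34 -313.8    48.01] [180.   -0.   21.8] j6 30.0 F [-0.2  2.8 -2.3] T [0.685 0.092 0.02 ] e6 0.006 13.2
```

```bash
python3 -m jog '[[[0,0,0.03,0,0,0,0.1],[0,0,0,0,0,0,0.1]]]'>/dev/null; python3 st.py; python3 -m jog '[[[0,0,0,0,0,0,0.2],[0,0,0,0,0,0,0.38],[0,0,0,0,0,0,0.38],[0,0,0,0,0,0,0.38]]]'>/dev/null; python3 st.py; python3 -m jog '[[[0,0,-0.2,0,0,0,0.38],[0,0,-0.5,0,0,0,0.38],[0,0,-0.8,0,0,0,0.38],[0,0,-0.8,0,0,0,0.38],[-0.3,0,-0.6,0,0,0,0.38],[-0.4,0,-0.5,0,0,0,0.38],[0,0,0,0,0,0,0.38]]]'; python3 - <<'E'
from h import *
take('wrist','w11');take('side','s6');take('top','t3')
pinangle('s6')
for f in('w11','t3'):
    z=load(f);im=z['im'].astype(int)
    m=(im[...,0]>110)&(im[...,1]<60)&(im[...,2]<60)
    v,u=np.nonzero(m);p=np.array([pd(z,a,b) for a,b in zip(u,v)]);p=p[(p[:,2]>104)&(p[:,2]<130)]
    if len(p)>5:print(f,cv2.minAreaRect(p[:,:2].astype(np.float32)),len(p),np.percentile(p[:,2],[5,50,95]))
a,b=load('s0'),load('s6');d=np.abs(a['im'].astype(int)-b['im']).max(2)>50
n,l,st,c=cv2.connectedComponentsWithStats(d.astype(np.uint8))
print([(st[i].tolist()) for i in range(1,n) if st[i][4]>25])
E
```

```text
39.625 [ 483.4  -313.81   46.71] [180.   -0.   21.8] j6 30.0 F [-0.7  2.6 -0.7] T [ 0.794  0.173 -0.025] e6 0.005 12.9
40.125 [ 483.54 -314.02   46.98] [180.   -0.   21.8] j6 30.0 F [-0.8 -0.8 -0.1] T [-0.025  0.008 -0.06 ] e6 0.0 32.2
time: 41.0
tool_pos: [451.4, -328.5, 220.6]
tcp_rot: [179.7, -0.2, 21.8]
ft_force: [-0.2, -0.4, -0.6]
finger_gap: 32.4
s6 angle 0.010201935039867766 0.09313725490196044 0.10443529581389725 cent [200.94779871 199.42887342] [[201.99751820360197, 155.59741774937606], [200.47859291598425, 139.28895676653272]]
w11 ((485.8692321777344, -314.05810546875), (77.25550079345703, 12.20770263671875), 21.229934692382812) 809 [108.62907647 109.90687428 111.1560023 ]
t3 ((484.9945983886719, -314.61273193359375), (76.50651550292969, 12.488497734069824), 22.280216217041016) 101 [106.02249522 108.71549885 111.18256611]
[[22, 0, 83, 91, 3964], [142, 0, 87, 89, 3771], [0, 7, 18, 45, 100], [229, 31, 85, 85, 5137], [0, 87, 23, 51, 606], [239, 120, 78, 160, 4982], [70, 122, 7, 11, 41], [300, 132, 19, 55, 522], [74, 134, 8, 17, 76], [205, 139, 17, 21, 136], [198, 140, 7, 20, 90], [0, 151, 36, 46, 806], [25, 151, 72, 54, 1993], [35, 166, 6, 9, 26], [281, 285, 10, 10, 34], [288, 290, 7, 11, 42], [0, 315, 12, 69, 434]]
```

```bash
python3 -c "
from h import *
print(job.hand_in())"
```

```text
the job is handed in; nothing more can be done
None
```

The pin is upright again, the setscrew is tightened onto the flat, and the key is back in its stand. I handed the job in at about 41 s of the 72 s allowed, and it reported no verdict.

- **Pin:** It started 0.85 rad off. My first sweep passed over it, because the real fingertips sit about 40 mm behind the reported TCP. On the second pass I overshot to −0.14 rad, with about 42 N at the wrist at one reading. I then pushed it back from the other side. The last check read 0.010 rad.
- **Setscrew:** The key dropped fully home, 12 mm down, on the first try. I turned it clockwise about 233° in all, and it began to bear after about 200°, as expected for the flat. The final holding torque was about 0.24 N m by joint 6 effort, with noisy wrist readings of 0.18 to 0.28 N m.
- **Torque peak:** The highest single wrist reading was 0.32 N m, so I saw nothing near 0.4 N m.
- **Key:** The edge of its hexagon caught on the rim of the hole once, at about 10 N. I backed off, shifted slightly and lowered it in. The top of its grip is at 109.9 mm, against 110 mm at the start. It stands about 5° round from its first heading.
- **Other things:** I did not touch the dish, magnifier or slide box. I had no pictures left to view, so I did not look at them again at the end.

**Disagreement:** While the screw turned freely, the wrist showed only about 0.02 N m, not the 0.1 N m of thread friction given. The drop in height with turning matched the 2 mm thread, so I took it that the screw was turning. If that friction was hidden from the sensor, the true torque could be somewhat higher than I measured.

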